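# Load the capped sample jars into the shaker's tray

## Task

Gather the four capped sample jars from the bench into the tray of the shaker: each large jar into a large holder and each small jar into a small one, one jar to a holder, standing upright right down on the seat. Keep the jars upright and set them down without dropping them. The two jars without caps must not go on the shaker: leave them standing where they are.

Things in the scene. Friction and masses are not known exactly. Their poses are not given: they have to be found in the camera images.
- jar_large_1_center (a point): Large capped sample jar: upright white plastic cylinder 48 mm in diameter with a ribbed white screw cap (50 mm in diameter, the top 18 mm), 84 mm tall in all, about 140 g, loose. The point is on its axis, half-way up (42 mm above its underside, 42 mm below the top of the cap); z up.
- jar_large_2_center (a point): Large capped sample jar: upright white plastic cylinder 48 mm in diameter with a ribbed white screw cap (50 mm in diameter, the top 18 mm), 84 mm tall in all, about 140 g, loose. The point is on its axis, half-way up (42 mm above its underside, 42 mm below the top of the cap); z up.
- jar_small_1_center (a point): Small capped sample jar: upright white plastic cylinder 34 mm in diameter with a ribbed white screw cap (36 mm in diameter, the top 18 mm), 70 mm tall in all, about 80 g, loose. The point is on its axis, half-way up (35 mm above its underside, 35 mm below the top of the cap); z up.
- jar_small_2_center (a point): Small capped sample jar: upright white plastic cylinder 34 mm in diameter with a ribbed white screw cap (36 mm in diameter, the top 18 mm), 70 mm tall in all, about 80 g, loose. The point is on its axis, half-way up (35 mm above its underside, 35 mm below the top of the cap); z up.
- open_large_center (a point): Large open jar, a look-alike that does not belong: the same white 48 mm jar but without a cap, its threaded neck (42 mm) and open mouth showing, 79 mm tall, loose and light. The point is on its axis, half-way up.
- open_small_center (a point): Small open jar, a look-alike that does not belong: the same white 34 mm jar but without a cap, its threaded neck (28 mm) and open mouth showing, 65 mm tall, loose and light. The point is on its axis, half-way up.
- holder_large_1_seat (a point): Fixed holder for a large jar in the shaker's tray: black 84 mm square plate with a white round collar, 58 mm inside and 66 mm outside diameter, rising 14 mm above the seat. The point is the seat's centre, the flat inside the collar on which the jar's underside stands, 66 mm above the bench; z up. Four holders stand two by two, 100 mm apart; sizes in any order.
- holder_large_2_seat (a point): Fixed holder for a large jar in the shaker's tray: black 84 mm square plate with a white round collar, 58 mm inside and 66 mm outside diameter, rising 14 mm above the seat. The point is the seat's centre, the flat inside the collar on which the jar's underside stands, 66 mm above the bench; z up. The drive housing (165 mm high) begins 110 mm or more from any holder's centre.
- holder_small_1_seat (a point): Fixed holder for a small jar in the shaker's tray: black 84 mm square plate with a white round collar, 44 mm inside and 52 mm outside diameter, rising 14 mm above the seat. The point is the seat's centre, the flat inside the collar on which the jar's underside stands, 66 mm above the bench; z up. Four holders stand two by two, 100 mm apart; sizes in any order.
- holder_small_2_seat (a point): Fixed holder for a small jar in the shaker's tray: black 84 mm square plate with a white round collar, 44 mm inside and 52 mm outside diameter, rising 14 mm above the seat. The point is the seat's centre, the flat inside the collar on which the jar's underside stands, 66 mm above the bench; z up. The drive housing (165 mm high) begins 110 mm or more from any holder's centre.
Things that resemble listed ones, but are neither listed nor needed, are in the scene too. What is shaped like the part that bears jar_large_1_center but pink is not meant. Leave any turquoise look-alike of the part that bears jar_large_2_center alone.

How it is judged:
By the outcome, as a careful person would: the job done as asked, in the order asked, and still so for the second after the job is handed in, with the robot touching nothing.
It also fails if it takes over 122 s, if anything falls off the work surface, if the arm or the gripper's body presses on something with over 40 N, if the wrist force passes 120 N, or if a joint passes its speed limit or range.

## Robot

A 7-joint arm with a two-finger parallel gripper is mounted at the origin on the work surface. World frame = base frame: x ahead of the robot, y to its left, z up, the work surface at z = 0. Lengths are in m, angles in rad, forces in N, time in s.
With the tool pointing down it reaches from about 0.425 to 0.875 m from the base axis. Payload 4.7 kg.
Tool frame: the origin (TCP) lies on the centre line of the jaws, within the pads' length; the fingertips stand 14 mm ahead of it and the grasp point (between the pads) lies 5 mm behind it; z points along the fingers, y is the direction in which the jaws open and shut (so a half turn about z gives the same grasp; the last joint's range is limited). The gripper opens to 87 mm and grips with 3 to 60 N. Pads are 19 mm wide; open, the fingers measure 117 mm over their backs; the gripper's body (75 mm by 190 mm) begins 51 mm behind the grasp point.
Start: joints at [-1.334, 0.321, -0.07, 1.45, 0.023, 1.371, -0.057], TCP at [0.144, 0.634, 0.237] pointing down, gripper open.
Joint ranges: [-2.86, 2.86], [-0.3, 2.09], [-1.38, 1.24], [0.06, 2.45], [-1.56, 4.7], [0.09, 2.05], [-2.69, 2.69]. Speed limits (rad/s): [2.57, 2.57, 3.14, 3.14, 3.14, 3.14, 3.14].

## Interface

Orientations are given as a rotation vector (axis times angle).
In Python, from bench import ctrl, optics, models gives the robot as it stands. The module is installed in compiled form; this text tells all that it offers.
- The arm moves only by the tool arm_command, never from a script. Its argument "motion" is a list of rows, each a list of 3 entries, a list of its own where there are three numbers: the shift along the tool's x, y, z in mm, then the turn, a rotation vector about the tool's x, y, z in degrees, then the closure, from 0 (fully open) to 1 (shut). In form: [[[x, y, z], [ax, ay, az], claw], ...]. A call has 1 to 8 rows; each row shifts and turns the commanded pose from where the row before left it, along the tool's axes as they then stand; what a row does not reach is not made up. A row lasts 1/12 s, in which the tool goes at most 41.7 mm and 7.16 degrees, less where a joint would pass 70% of its speed; a pose out of reach is approached as far as the arm can. A call with a gripper value outside its range is refused whole. The fingers move at their own pace and stop on an object; "force" is the grip in N (left out, the last holds). Time passes only in rows, so rows that do not move let the fingers close. It gives the time, the measured TCP pose, the force and the opening at its end, in the units of the state.
- ctrl.get_state(): the state, without advancing time (a new reading comes with each control period).
- optics.get_image(name): name is "side" or "top" or "wrist"; returns (picture, depth): 400x640x3 uint8, blue, green, red; 400x640 float32, m along the optical axis (not along the pixel's ray), 0 where there is no reading.
- optics.camera_model(name): a dict with "fovy" (degrees; the focal length in pixels is half the picture's height over the tangent of half this angle, whatever the lens; pixels are square), "cx", "cy" (the principal point, pixels), "rvec" (rotation vector, rad) and "tvec" (3), from world to camera coordinates, as OpenCV has them; the wrist camera has in their place "mount" (4x4, takes a point from camera to tool coordinates, whose origin is the TCP and whose axes are the flange's). Camera axes: x right, y down, z forward; pixel columns grow to the right and rows downward; lengths in m; the calibration is good to about 2 mm. A picture is of the moment at which its call begins: read the wrist's pose just before it. camera_model takes no time and is no camera call.
- ctrl.close_job(): hands the job in, once; it reports no verdict.
Trained networks look in the newest picture that a camera, given by its name, has taken for a name from the list of things; names that differ only in an ending like _2 or _b are one class to them, and where a whole thing is asked for, a point or a joint stands for the part that bears it (a point fixed in the world has none). Each returns a list of dicts, best first, with "conf" (0 to 1); they miss things now and then, are a little off and sometimes report something else, mostly with a low value. They report only what shows in the picture. A call takes as long as a camera call. They do not tell look-alikes from the thing itself.
- models.search_frame(camera, target): "location" ([x, y, z] in m, in the coordinates of the camera as it stood for that picture, good to about 4 mm: the middle of the surface that is visible of it).
- models.silhouettes(camera, target): "pixels" (400x640 bool, what is visible of it).
The state is a dict: "time": time; "joint_positions": joint angles; "qd": joint speeds; "joint_torque": joint torques, N m; "position": TCP position; "tool_rot": TCP orientation; "ft_force": force on the tool from outside, world axes, zero at the start; "torque": the same for the moment, N m; "grip_width": opening from 0.0 (shut) to 1.0 (fully open).
Only numpy, scipy, OpenCV 4.12 (cv2) and the standard library are available. Lean on these libraries where they do the work, as an engineer would, in place of code of your own. Each camera call takes 0.05 s, during which the arm holds its last target.

## Working session

There is one attempt and no reset: what is moved stays moved. The work goes in short steps, Python scripts to look and compute and a tool call to move; the robot and the scene stay as the last step left them, time stands still between calls to the robot, and variables do not carry over. Pictures are saved under pics/ and viewed, and the job is handed in when it is done.

Besides the shell and the picture viewer there is one more tool, called after "Call:" by a JSON object that holds its "op" and its "data". arm_command: Moves the arm, as the interface text tells. Its arguments: {"type":"object","properties":{"motion":{"type":"array","items":{"type":"array"}},"force":{"type":"number"}},"required":["motion"]}

```bash
mkdir -p pics
python3 - <<'E'
from bench import ctrl, optics, models
import cv2,json
s=ctrl.get_state(); print({k:s[k] for k in('time','position','tool_rot','ft_force','grip_width')})
for n in("side","top","wrist"):
    im,d=optics.get_image(n); cv2.imwrite(f"pics/{n}0.png",im); print(n,optics.camera_model(n))
E
```

```text
{'time': 0.0, 'position': array([0.14352388, 0.63342764, 0.23548814]), 'tool_rot': array([-3.49106267e-01, -3.12199143e+00,  2.89227506e-03]), 'ft_force': array([ 0.87122963,  0.27860401, -0.1463193 ]), 'grip_width': 1.003243978584078}
side {'fovy': 54.21214577760863, 'cx': 316.40056140360116, 'cy': 198.70846401636808, 'rvec': array([ 2.36856483, -0.15582505,  0.05746856]), 'tvec': array([-0.48753726,  0.11472987,  0.92777941])}
top {'fovy': 44.914361525681784, 'cx': 317.40318859323594, 'cy': 186.97132583461365, 'rvec': array([ 2.10407842, -2.13380339,  0.21796426]), 'tvec': array([0.02271031, 0.50767286, 1.03296564])}
wrist {'fovy': 67.8719946443213, 'cx': 321.34728710537865, 'cy': 201.45132148911074, 'mount': array([[-4.76193611e-04, -9.53882112e-01, -3.00181095e-01,
         8.36431285e-02],
       [ 9.99999066e-01, -8.38696963e-04,  1.07876502e-03,
         1.14884508e-03],
       [-1.28077563e-03, -3.00180301e-01,  9.53881621e-01,
        -1.48123754e-01],
       [ 0.00000000e+00,  0.00000000e+00,  0.00000000e+00,
         1.00000000e+00]])}
```

View pics/side0.png

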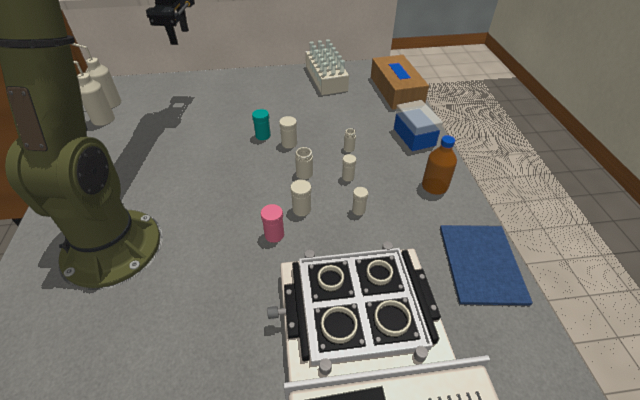

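View pics/top0.png

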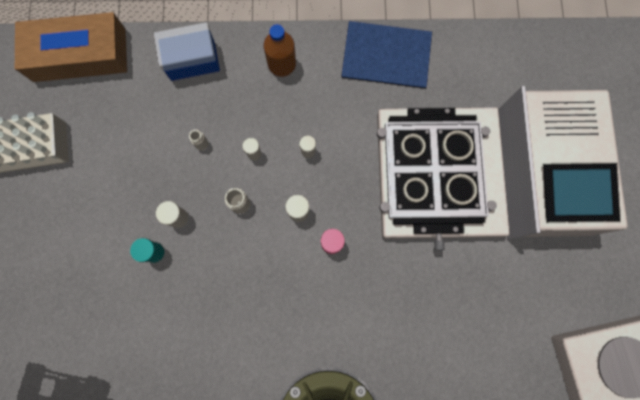

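View pics/wrist0.png

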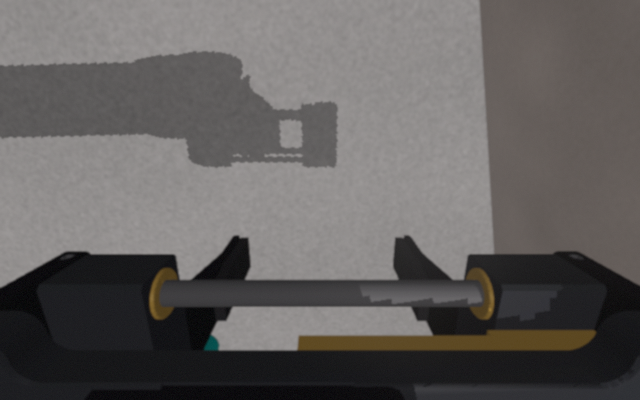

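Top view candidates: 
- Capped large jars are at (168,213) and (297,207), and capped small jars at (251,146) and (308,144).
- Look-alikes are open large (235,198), open small (196,136), pink (333,241) and turquoise (144,250).
- Holders: the small ones are in the left column (414,146), (415,189), and the large ones in the right column (458,145), (461,189).

Next I'll measure these and check a close crop.

```bash
cat > h.py <<'E'
from bench import ctrl, optics, models
import cv2, numpy as np
from scipy.spatial.transform import Rotation as R
def cam(n,s=None):
    m=optics.camera_model(n); f=200/np.tan(np.radians(m['fovy'])/2)
    if n=='wrist':
        s=s or ctrl.get_state(); T=np.eye(4);T[:3,:3]=R.from_rotvec(s['tool_rot']).as_matrix();T[:3,3]=s['position']
        T=T@m['mount']; return f,m['cx'],m['cy'],T[:3,:3],T[:3,3]
    A=cv2.Rodrigues(m['rvec'])[0]; return f,m['cx'],m['cy'],A.T,-A.T@m['tvec']
def plane(c,u,v,z):
    f,cx,cy,A,o=c; d=A@np.array([(u-cx)/f,(v-cy)/f,1]); return o+d*(z-o[2])/d[2]
def cloud(c,D):
    f,cx,cy,A,o=c; v,u=np.mgrid[:D.shape[0],:D.shape[1]]
    P=np.stack([(u-cx)/f*D,(v-cy)/f*D,D],-1)@A.T+o; P[D==0]=np.nan; return P
E
python3 - <<'E'
from h import *
im,D=optics.get_image('top'); c=cam('top'); P=cloud(c,D)
for n in ['jar_large_1_center','jar_small_1_center','open_large_center','open_small_center']:
    for r in models.silhouettes('top',n):
        if r['conf']<.2: continue
        m=r['pixels']; q=P[m]; v,u=np.nonzero(m); zt=np.nanpercentile(q[:,2],90)
        t=q[q[:,2]>zt-.012]; mm=(t[:,:2].min(0)+t[:,:2].max(0))/2
        print(n,round(r['conf'],2),'px',u.mean().round(),v.mean().round(),'ztop',zt.round(3),'mean',np.nanmean(t,0)[:2].round(4),'mid',mm.round(4),'ext',(t[:,:2].max(0)-t[:,:2].min(0)).round(3))
for n in ['holder_large_1_seat','holder_small_1_seat']:
    for r in models.search_frame('top',n):
        if r['conf']>.2: print(n,round(r['conf'],2),(c[3]@r['location']+c[4]).round(4))
# collars: bright pixels at z about .08
hsv=cv2.cvtColor(im,cv2.COLOR_BGR2HSV)
for u0,v0 in [(414,146),(415,189),(458,145),(461,189)]:
    w=18; m=np.zeros(D.shape,bool); m[v0-w:v0+w+1,u0-w:u0+w+1]=1
    g=cv2.cvtColor(im,cv2.COLOR_BGR2GRAY); m&=(g>110)
    n,l,st,ce=cv2.connectedComponentsWithStats(m.astype(np.uint8))
    for i in range(1,n):
        if st[i,4]>60:
            cnt=np.argwhere(l==i)[:,::-1].astype(np.float32); q=P[l==i]
            el=cv2.fitEllipse(cv2.convexHull(cnt)); print('collar',st[i],np.round(el[0],1),np.round(el[1],1),'z',np.nanmedian(q[:,2]).round(4),plane(c,*el[0],.080).round(4),'seatz',P[v0,u0].round(4))
cv2.imwrite('pics/top_crop.png',cv2.resize(im[120:260,120:500],None,fx=2.1,fy=2.1,interpolation=cv2.INTER_CUBIC))
E
```

```text
jar_large_1_center 0.67 px 297.0 207.0 ztop 0.086 mean [0.4605 0.0603] mid [0.4616 0.0605] ext [0.05  0.048]
jar_large_1_center 0.59 px 332.0 240.0 ztop 0.086 mean [ 0.3857 -0.0137] mid [ 0.3854 -0.0135] ext [0.048 0.047]
jar_small_1_center 0.55 px 252.0 148.0 ztop 0.072 mean [0.6004 0.1634] mid [0.6009 0.1638] ext [0.036 0.036]
open_large_center 0.66 px 237.0 200.0 ztop 0.079 mean [0.4819 0.1958] mid [0.4823 0.1959] ext [0.042 0.042]
open_small_center 0.61 px 199.0 140.0 ztop 0.064 mean [0.6287 0.2901] mid [0.6288 0.2895] ext [0.029 0.029]
holder_large_1_seat 0.63 [ 0.5947 -0.2987  0.0636]
holder_small_1_seat 0.93 [ 0.4917 -0.1981  0.0691]
collar [396 128  37  37 179] [420.2 140.8] [34.8 57.6] z 0.0622 [ 0.6037 -0.2142  0.08  ] seatz [ 0.5952 -0.2023  0.0684]
collar [401 134  25  23 173] [413. 145.] [22.8 23.7] z 0.079 [ 0.594  -0.1976  0.08  ] seatz [ 0.5952 -0.2023  0.0684]Traceback (most recent call last):
  File "<stdin>", line 21, in <module>
cv2.error: OpenCV(4.12.0) /io/opencv/modules/imgproc/src/shapedescr.cpp:361: error: (-201:Incorrect size of input array) There should be at least 5 points to fit the ellipse in function 'fitEllipseNoDirect'
```

Run:
```python
from h import *
im,D=optics.get_image('top'); c=cam('top'); P=cloud(c,D); g=cv2.cvtColor(im,cv2.COLOR_BGR2GRAY)
print('t',ctrl.get_state()['time'])
for nm,u0,v0 in [('L',168,213),('L',297,207),('S',251,146),('S',308,144),('openL',235,198),('openS',196,136),('pink',333,241),('turq',144,250)]:
    w=22; q=P[v0-w:v0+w+1,u0-w:u0+w+1].reshape(-1,3); q=q[q[:,2]>.05]; zt=np.nanpercentile(q[:,2],70); t=q[q[:,2]>zt-.01]
    print(nm,'ztop',zt.round(3),((t[:,:2].min(0)+t[:,:2].max(0))/2).round(4),t[:,:2].mean(0).round(4),'ext',np.ptp(t[:,:2],axis=0).round(3))
for u0,v0 in [(413,145),(415,189),(458,145),(461,189)]:
    w=18; m=np.zeros(D.shape,bool); m[v0-w:v0+w+1,u0-w:u0+w+1]=1; m&=g>110
    n,l,st,ce=cv2.connectedComponentsWithStats(m.astype(np.uint8))
    for i in range(1,n):
        if st[i,4]>60 and st[i,2]<37:
            pts=np.argwhere(l==i)[:,::-1]; p=np.array([plane(c,u,v,.08)[:2] for u,v in cv2.convexHull(pts.astype(np.float32))[:,0]])
            (x,y),r=cv2.minEnclosingCircle(p.astype(np.float32)); print('collar px',ce[i].round(1),'c',round(x,4),round(y,4),'D',round(2*r,4),'z',np.nanmedian(P[l==i][:,2]).round(4),'seat z',P[v0,u0,2].round(4))
cv2.imwrite('pics/top_crop.png',cv2.resize(im[120:260,120:500],None,fx=2.1,fy=2.1,interpolation=cv2.INTER_CUBIC))
```

```text
t 0.55
L ztop 0.085 [0.4505 0.3382] [0.4506 0.3376] ext [0.05  0.049]
L ztop 0.085 [0.4618 0.0605] [0.4605 0.0605] ext [0.05  0.048]
S ztop 0.071 [0.6008 0.1635] [0.6007 0.1636] ext [0.035 0.035]
S ztop 0.071 [0.6067 0.0365] [0.6048 0.0366] ext [0.038 0.034]
openL ztop 0.078 [0.4822 0.196 ] [0.4817 0.1955] ext [0.041 0.043]
openS ztop 0.064 [0.6291 0.2897] [0.6287 0.2901] ext [0.029 0.028]
pink ztop 0.085 [ 0.3867 -0.0147] [ 0.3862 -0.0138] ext [0.051 0.049]
turq ztop 0.084 [0.3731 0.3893] [0.3723 0.388 ] ext [0.051 0.05 ]
collar px [412.8 144.9] c 0.5941 -0.1977 D 0.0535 z 0.0789 seat z 0.0653
collar px [415.3 189.3] c 0.4942 -0.1976 D 0.0532 z 0.079 seat z 0.0662
collar px [461.  188.4] c 0.494 -0.2975 D 0.0679 z 0.079 seat z 0.0622
```

View pics/top_crop.png

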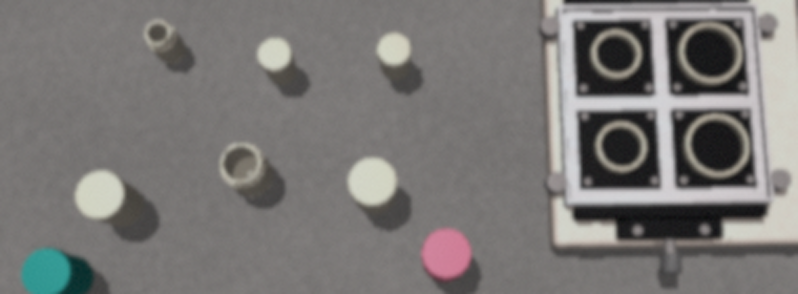

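The crop confirms it: solid round caps at the two large and two small positions, hollow mouths on the two open jars, and small collars left, large collars right. The sizes and heights match the descriptions. I'll turn the tool so the jaws lie along world x, then tool dx = world dy, tool dy = world dx and tool dz = −z.

Call:
{"op": "arm_command", "data": {"motion": [[[0,0,0],[0,0,7],0],[[0,0,0],[0,0,7],0],[[0,0,0],[0,0,7],0],[[0,0,0],[0,0,7],0],[[0,0,0],[0,0,7],0],[[0,0,0],[0,0,7],0],[[0,0,0],[0,0,7],0],[[0,0,0],[0,0,7],0]], "force": 20}}

```text
time: 1.22
position: [0.1436, 0.634, 0.2366]
tool_rot: [-1.782, -2.587, -0.0]
ft_force: [-0.4, 0.4, 0.1]
grip_width: 0.999
```

Call:
{"op": "arm_command", "data": {"motion": [[[0,0,0],[0,0,7],0],[[0,0,0],[0,0,7],0],[[0,0,0],[0,0,7],0],[[0,0,0],[0,0,0],0]]}}

```text
time: 1.55
position: [0.1437, 0.634, 0.2366]
tool_rot: [2.22, 2.223, 0.0]
ft_force: [0.4, 0.2, 0.4]
grip_width: 0.998
```

```bash
cat > st.py <<'E'
from h import *
s=ctrl.get_state(); M=R.from_rotvec(s['tool_rot']).as_matrix()
e=R.from_matrix(M.T@np.array([[0,1,0],[1,0,0],[0,0,-1.]])).as_rotvec(degrees=True)
print('t',round(s['time'],2),'pos',(s['position']*1000).round(1),'turn needed deg',e.round(2),'q7',round(s['joint_positions'][6],2),'F',s['ft_force'].round(1),'grip',round(s['grip_width'],3))
E
python3 st.py
```

```text
t 1.55 pos [143.7 634.  236.6] turn needed deg [ 0.01 -0.01  0.06] q7 -1.36 F [0.4 0.2 0.4] grip 0.998
```

Call:
{"op": "arm_command", "data": {"motion": [[[-27,28,0],[0,0,0],0],[[-27,28,0],[0,0,0],0],[[-27,28,0],[0,0,0],0],[[-27,28,0],[0,0,0],0],[[-27,28,0],[0,0,0],0],[[-27,28,0],[0,0,0],0],[[-27,28,0],[0,0,0],0],[[-27,28,0],[0,0,0],0]]}}

```text
time: 2.22
position: [0.3696, 0.4174, 0.2369]
tool_rot: [-2.212, -2.23, -0.001]
ft_force: [0.3, 0.5, 0.9]
grip_width: 1.0
```

Call:
{"op": "arm_command", "data": {"motion": [[[-27,28,0],[0,0,0],0],[[-27,28,0],[0,0,0],0],[[-26,27,0],[0,0,0],0],[[0,0,0],[0,0,0],0],[[0,0,0],[0,0,0],0]]}}

```text
time: 2.63
position: [0.4539, 0.3367, 0.2369]
tool_rot: [2.22, 2.222, 0.001]
ft_force: [-1.3, 0.3, 0.4]
grip_width: 1.002
```

```bash
python3 st.py
python3 - <<'E'
from h import *
im,D=optics.get_image('wrist'); cv2.imwrite('pics/w1.png',im)
im,D=optics.get_image('side'); cv2.imwrite('pics/s1.png',im)
E
```

```text
t 2.63 pos [453.9 336.7 236.9] turn needed deg [0.04 0.   0.07] q7 -0.64 F [-1.3  0.3  0.4] grip 1.002
```

View pics/w1.png

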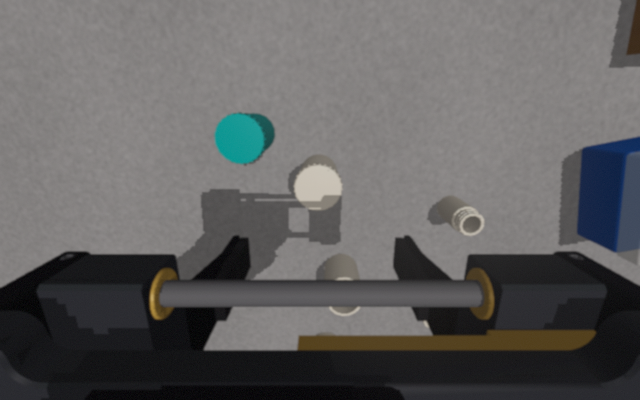

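View pics/s1.png

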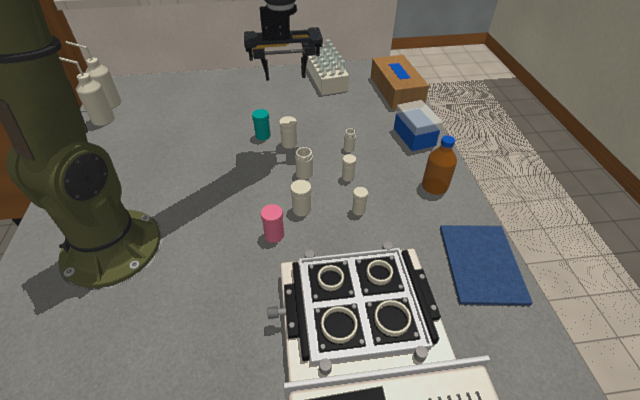

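The wrist view shows the capped large jar at (318,186), turquoise at (242,138), open small at (468,222) and open large at (345,300). I'll cross-check the position with the wrist camera.

Run:
```python
from h import *
c=cam('wrist')
im,D=optics.get_image('wrist'); P=cloud(c,D)
for u,v,z in [(318,186,.084),(242,138,.084),(468,222,.065)]:
    w=30;q=P[v-w:v+w+1,u-w:u+w+1].reshape(-1,3);zt=z;q=q[(abs(q[:,2]-z)<.008)]
    print(plane(c,u,v,z).round(4),len(q),((q.max(0)+q.min(0))/2).round(4),np.ptp(q,axis=0).round(3))
```

```text
[0.4471 0.347  0.084 ] 1747 [0.4496 0.3414 0.0813] [0.05  0.051 0.011]
[0.3714 0.3957 0.084 ] 2027 [0.3716 0.3917 0.0813] [0.05 0.05 0.01]
[0.6198 0.3005 0.065 ] 340 [0.6274 0.2932 0.0616] [0.029 0.029 0.009]
```

Call:
{"op": "arm_command", "data": {"motion": [[[3,-4,0],[0,0,0],0],[[0,0,30],[0,0,0],0],[[0,0,35],[0,0,0],0],[[0,0,35],[0,0,0],0],[[0,0,35],[0,0,0],0],[[0,0,35],[0,0,0],0],[[0,0,20],[0,0,0],0],[[0,0,7],[0,0,0],0]]}}

```text
time: 3.45
position: [0.444, 0.3419, 0.0356]
tool_rot: [-2.212, -2.23, 0.011]
ft_force: [-0.8, 0.3, -0.6]
grip_width: 1.001
```

Call:
{"op": "arm_command", "data": {"motion": [[[0,0,0],[0,0,0],0.2],[[0,0,0],[0,0,0],0.4],[[0,0,0],[0,0,0],0.6],[[0,0,0],[0,0,0],1],[[0,0,0],[0,0,0],1],[[0,0,0],[0,0,0],1],[[0,0,0],[0,0,0],1],[[0,0,0],[0,0,0],1]], "force": 20}}

```text
time: 4.12
position: [0.4486, 0.3426, 0.0404]
tool_rot: [2.217, 2.226, 0.003]
ft_force: [1.3, -0.3, 2.5]
grip_width: 0.564
```

```bash
python3 st.py
python3 - <<'E'
from h import *
im,D=optics.get_image('wrist'); cv2.imwrite('pics/w2.png',im)
E
```

```text
t 4.12 pos [448.6 342.6  40.4] turn needed deg [ 0.08 -0.07  0.22] q7 -0.59 F [ 1.3 -0.3  2.5] grip 0.564
```

View pics/w2.png

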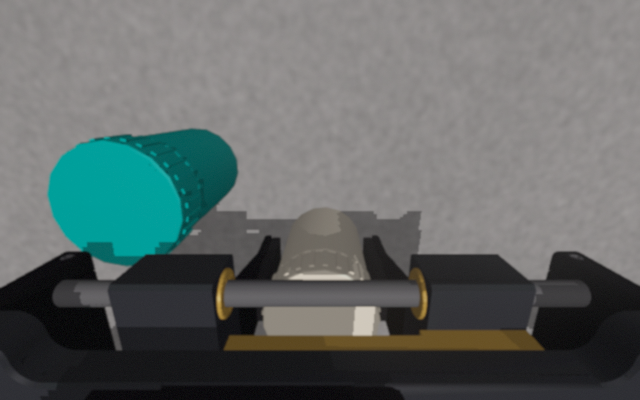

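Closed at about 49 mm on the large jar, so it's held. Lifting gently.

Call:
{"op": "arm_command", "data": {"motion": [[[0,0,-5],[0,0,0],1],[[0,0,-12],[0,0,0],1],[[0,0,-20],[0,0,0],1],[[0,0,-25],[0,0,0],1],[[0,0,-25],[0,0,0],1],[[0,0,-23],[0,0,0],1],[[0,0,-15],[0,0,0],1],[[0,0,-5],[0,0,0],1]]}}

```text
time: 4.83
position: [0.449, 0.343, 0.1732]
tool_rot: [-2.217, -2.226, -0.008]
ft_force: [0.5, 0.5, -1.4]
grip_width: 0.571
```

Call:
{"op": "arm_command", "data": {"motion": [[[-10,2,0],[0,0,0],1],[[-20,4,0],[0,0,0],1],[[-30,7,0],[0,0,0],1],[[-30,7,0],[0,0,0],1],[[-30,7,0],[0,0,0],1],[[-30,7,0],[0,0,0],1],[[-30,7,0],[0,0,0],1],[[-30,7,0],[0,0,0],1]]}}

```text
time: 5.5
position: [0.4955, 0.1296, 0.168]
tool_rot: [-2.217, -2.225, 0.005]
ft_force: [0.2, 0.3, -1.8]
grip_width: 0.565
```

Call:
{"op": "arm_command", "data": {"motion": [[[-30,7,0],[0,0,0],1],[[-30,7,0],[0,0,0],1],[[-30,7,0],[0,0,0],1],[[-30,7,0],[0,0,0],1],[[-30,7,0],[0,0,0],1],[[-30,7,0],[0,0,0],1],[[-30,7,0],[0,0,0],1],[[-30,7,0],[0,0,0],1]]}}

```text
time: 6.17
position: [0.5521, -0.1095, 0.168]
tool_rot: [-2.216, -2.224, 0.003]
ft_force: [0.0, 0.0, -2.3]
grip_width: 0.567
```

```bash
python3 st.py
python3 - <<'E'
from h import *
im,D=optics.get_image('side'); cv2.imwrite('pics/s2.png',im)
E
```

```text
t 6.17 pos [ 552.1 -109.5  168. ] turn needed deg [-0.17 -0.01  0.2 ] q7 0.28 F [ 0.   0.  -2.3] grip 0.567
```

View pics/s2.png

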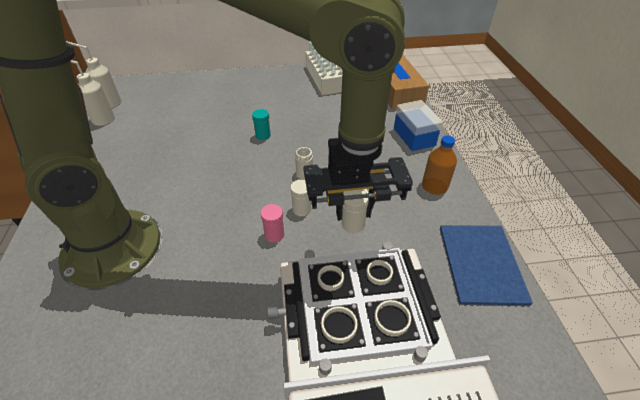

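Call:
{"op": "arm_command", "data": {"motion": [[[-30,7,0],[0,0,0],1],[[-30,7,0],[0,0,0],1],[[-30,7,0],[0,0,0],1],[[-30,7,0],[0,0,0],1],[[-25,5,0],[0,0,0],1],[[-15,2,0],[0,0,0],1],[[-8,1,0],[0,0,0],1],[[0,0,0],[0,0,0],1]]}}

```text
time: 6.88
position: [0.5884, -0.2777, 0.1682]
tool_rot: [-2.22, -2.22, 0.004]
ft_force: [-1.3, 0.6, -2.5]
grip_width: 0.568
```

Call:
{"op": "arm_command", "data": {"motion": [[[0,0,0],[0,0,0],1],[[0,0,0],[0,0,0],1]]}}

```text
time: 7.05
position: [0.5903, -0.2732, 0.1689]
tool_rot: [-2.214, -2.226, -0.001]
ft_force: [1.0, -0.1, -1.1]
grip_width: 0.566
```

```bash
python3 st.py
python3 - <<'E'
from h import *
c=cam('wrist')
im,D=optics.get_image('wrist'); cv2.imwrite('pics/w3.png',im)
P=cloud(c,D); s=ctrl.get_state()['position']
q=P[150:290,200:440].reshape(-1,3)-s
for z0,z1 in[(-.035,-.028),(-.025,-.015),(-.015,-.005),(-.005,.01)]:
    t=q[(q[:,2]>z0)&(q[:,2]<z1)&(abs(q[:,0])<.024)]
    if len(t): 
        A=np.c_[2*t[:,:2],np.ones(len(t))]; 
        print(z0,len(t),'max y',t[:,1].max().round(4),'x range',t[:,0].min().round(4),t[:,0].max().round(4))
im,D=optics.get_image('side'); cv2.imwrite('pics/s3.png',im)
E
```

```text
t 7.05 pos [ 590.3 -273.2  168.9] turn needed deg [-0.05 -0.11  0.33] q7 0.63 F [ 1.  -0.1 -1.1] grip 0.566
-0.035 225 max y 0.0227 x range -0.0227 0.0227
-0.025 381 max y 0.0229 x range -0.0227 0.0224
-0.015 472 max y 0.0228 x range -0.0232 0.024
-0.005 859 max y 0.0227 x range -0.0238 0.024
```

View pics/w3.png

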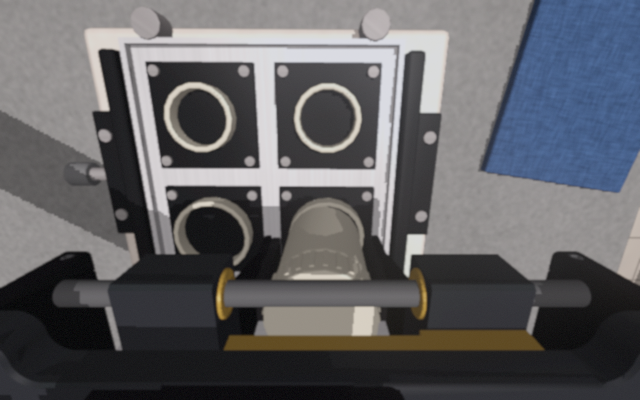

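View pics/s3.png

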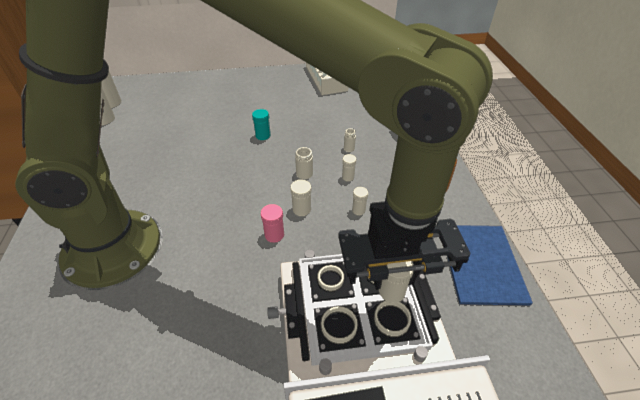

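The jar sits upright and centred in the jaws, its axis 1 mm short in y. I'll cross-check the collars from the wrist view: small at (199,117) and (327,117), large near (213,232).

Run:
```python
from h import *
s=ctrl.get_state(); c=cam('wrist'); im,D=optics.get_image('wrist'); P=cloud(c,D); g=cv2.cvtColor(im,cv2.COLOR_BGR2GRAY)
for u0,v0,w in [(199,117,45),(327,117,45),(213,240,60)]:
    q=P[max(v0-w,0):v0+w,u0-w:u0+w].reshape(-1,3); gg=g[max(v0-w,0):v0+w,u0-w:u0+w].ravel()
    c0=plane(c,u0,v0,.08)
    t=q[(abs(q[:,2]-.08)<.004)&(gg>90)&(np.hypot(*(q[:,:2]-c0[:2]).T)<.04)]
    A=np.c_[2*t[:,:2],np.ones(len(t))]; x=np.linalg.lstsq(A,(t[:,:2]**2).sum(1),rcond=None)[0]
    print(len(t),'fit',x[:2].round(4),'r',np.sqrt(x[2]+x[0]**2+x[1]**2).round(4),'mid',((t.max(0)+t.min(0))/2).round(4),np.ptp(t,axis=0).round(4))
```

```text
1200 fit [ 0.4949 -0.1964] r 0.0237 mid [ 0.4942 -0.1965  0.0791] [0.0519 0.0509 0.0061]
1059 fit [ 0.5942 -0.1964] r 0.0236 mid [ 0.5943 -0.1964  0.079 ] [0.0511 0.0501 0.0059]
862 fit [ 0.4949 -0.2956] r 0.0307 mid [ 0.4945 -0.293   0.0789] [0.0654 0.0595 0.0057]
```

Call:
{"op": "arm_command", "data": {"motion": [[[-10,2,0],[0,0,0],1],[[-8,2,0],[0,0,0],1],[[-4,0,0],[0,0,0],1],[[0,0,0],[0,0,0],1],[[0,0,0],[0,0,0],1]]}}

```text
time: 7.62
position: [0.5941, -0.2981, 0.1695]
tool_rot: [-2.218, -2.224, 0.001]
ft_force: [-0.2, -0.2, -1.4]
grip_width: 0.567
```

```bash
python3 st.py
```

```text
t 7.62 pos [ 594.1 -298.1  169.5] turn needed deg [-0.02  0.01  0.15] q7 0.66 F [-0.2 -0.2 -1.4] grip 0.567
```

Call:
{"op": "arm_command", "data": {"motion": [[[2,0,5],[0,0,0],1],[[0,0,12],[0,0,0],1],[[0,0,15],[0,0,0],1],[[0,0,12],[0,0,0],1],[[0,0,8],[0,0,0],1],[[0,0,4],[0,0,0],1],[[0,0,0],[0,0,0],1],[[0,0,0],[0,0,0],1]]}}

```text
time: 8.28
position: [0.5946, -0.2953, 0.1136]
tool_rot: [2.217, 2.226, -0.0]
ft_force: [-0.3, -0.1, -2.0]
grip_width: 0.565
```

```bash
python3 st.py
```

```text
t 8.28 pos [ 594.6 -295.3  113.6] turn needed deg [0.   0.01 0.23] q7 0.69 F [-0.3 -0.1 -2. ] grip 0.565
```

Call:
{"op": "arm_command", "data": {"motion": [[[0,0,2],[0,0,0],1],[[0,0,2],[0,0,0],1],[[0,0,1.5],[0,0,0],1],[[0,0,1],[0,0,0],1],[[0,0,0],[0,0,0],1],[[0,0,0],[0,0,0],1]]}}

```text
time: 8.78
position: [0.5945, -0.2952, 0.1071]
tool_rot: [2.217, 2.226, 0.0]
ft_force: [0.2, 0.5, -1.6]
grip_width: 0.567
```

Call:
{"op": "arm_command", "data": {"motion": [[[0,0,0.5],[0,0,0],1],[[0,0,0.5],[0,0,0],1],[[0,0,0],[0,0,0],1],[[0,0,0],[0,0,0],1]]}}

```text
time: 9.12
position: [0.5946, -0.2953, 0.1065]
tool_rot: [2.217, 2.226, 0.0]
ft_force: [0.1, 0.4, 0.4]
grip_width: 0.568
```

```bash
python3 st.py
```

```text
t 9.12 pos [ 594.6 -295.3  106.5] turn needed deg [0.03 0.   0.23] q7 0.69 F [0.1 0.4 0.4] grip 0.568
```

Call:
{"op": "arm_command", "data": {"motion": [[[0,0,0.5],[0,0,0],1],[[0,0,0],[0,0,0],1],[[0,0,0],[0,0,0],0.4],[[0,0,0],[0,0,0],0.2],[[0,0,0],[0,0,0],0],[[0,0,0],[0,0,0],0],[[0,0,0],[0,0,0],0],[[0,0,0],[0,0,0],0]]}}

```text
time: 9.78
position: [0.5944, -0.2952, 0.1053]
tool_rot: [-2.217, -2.226, 0.0]
ft_force: [0.2, 0.9, 0.4]
grip_width: 0.894
```

Call:
{"op": "arm_command", "data": {"motion": [[[0,0,-5],[0,0,0],0],[[0,0,-12],[0,0,0],0],[[0,0,-18],[0,0,0],0],[[0,0,-20],[0,0,0],0],[[0,0,-20],[0,0,0],0],[[0,0,-20],[0,0,0],0],[[0,0,-12],[0,0,0],0],[[0,0,-5],[0,0,0],0]]}}

```text
time: 10.45
position: [0.5954, -0.2961, 0.2209]
tool_rot: [2.214, 2.223, 0.003]
ft_force: [0.2, -0.3, 0.5]
grip_width: 0.997
```

```bash
python3 st.py
```

```text
t 10.45 pos [ 595.4 -296.1  220.9] turn needed deg [0.24 0.09 0.23] q7 0.64 F [ 0.2 -0.3  0.5] grip 0.997
```

Call:
{"op": "arm_command", "data": {"motion": [[[15,-6,0],[0,0,0],0],[[30,-11,0],[0,0,0],0],[[35,-13,0],[0,0,0],0],[[35,-13,0],[0,0,0],0],[[35,-13,0],[0,0,0],0],[[35,-13,0],[0,0,0],0],[[35,-13,0],[0,0,0],0],[[35,-13,0],[0,0,0],0]]}}

```text
time: 11.12
position: [0.4971, -0.039, 0.2172]
tool_rot: [-2.217, -2.226, 0.0]
ft_force: [1.8, 0.9, 0.4]
grip_width: 1.004
```

Call:
{"op": "arm_command", "data": {"motion": [[[35,-13,0],[0,0,0],0],[[32,-12,0],[0,0,0],0],[[20,-8,0],[0,0,0],0],[[15,-6,0],[0,0,0],0],[[0,0,0],[0,0,0],0],[[0,0,0],[0,0,0],0],[[0,0,0],[0,0,0],0]]}}

```text
time: 11.7
position: [0.4592, 0.06, 0.2174]
tool_rot: [2.218, 2.224, -0.001]
ft_force: [-0.1, 1.3, 0.3]
grip_width: 1.001
```

```bash
cat > jar.py <<'E'
from h import *
import sys
x0,y0,zt=map(float,sys.argv[1:4])
c=cam('wrist'); im,D=optics.get_image('wrist'); P=cloud(c,D).reshape(-1,3)
q=P[(np.hypot(P[:,0]-x0,P[:,1]-y0)<.035)&(abs(P[:,2]-zt)<.006)]
print(len(q),'jar mid',((q.max(0)+q.min(0))/2).round(4),'ext',np.ptp(q,axis=0).round(3)); cv2.imwrite(f'pics/{sys.argv[4]}.png',im)
E
python3 st.py; python3 jar.py .461 .0605 .083 w4
```

```text
t 11.7 pos [459.2  60.  217.4] turn needed deg [-0.    0.04  0.16] q7 -0.23 F [-0.1  1.3  0.3] grip 1.001
1957 jar mid [0.4605 0.063  0.0815] ext [0.05  0.05  0.009]
```

View pics/w4.png

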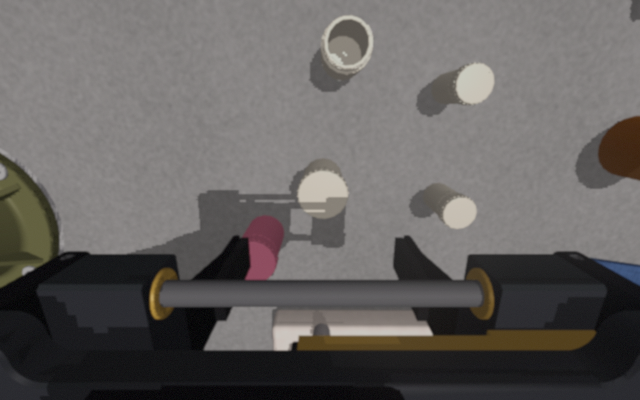

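Wrist view: the target cap is at (322,193) and solid, with pink at (262,248) and open large at (347,43). Descending.

Call:
{"op": "arm_command", "data": {"motion": [[[3,1,5],[0,0,0],0],[[0,0,25],[0,0,0],0],[[0,0,32],[0,0,0],0],[[0,0,35],[0,0,0],0],[[0,0,35],[0,0,0],0],[[0,0,25],[0,0,0],0],[[0,0,14],[0,0,0],0],[[0,0,6],[0,0,0],0]]}}

```text
time: 12.42
position: [0.4582, 0.0627, 0.0377]
tool_rot: [-2.218, -2.223, 0.008]
ft_force: [0.6, 0.3, 1.2]
grip_width: 1.0
```

Call:
{"op": "arm_command", "data": {"motion": [[[0,0,0],[0,0,0],0.2],[[0,0,0],[0,0,0],0.4],[[0,0,0],[0,0,0],0.6],[[0,0,0],[0,0,0],1],[[0,0,0],[0,0,0],1],[[0,0,0],[0,0,0],1],[[0,0,0],[0,0,0],1],[[0,0,0],[0,0,0],1]], "force": 20}}

```text
time: 13.08
position: [0.4605, 0.0645, 0.0411]
tool_rot: [2.216, 2.226, 0.002]
ft_force: [0.2, 0.1, 3.6]
grip_width: 0.566
```

```bash
python3 st.py
```

```text
t 13.08 pos [460.5  64.5  41.1] turn needed deg [ 0.06 -0.03  0.24] q7 -0.11 F [0.2 0.1 3.6] grip 0.566
```

Call:
{"op": "arm_command", "data": {"motion": [[[0,0,-5],[0,0,0],1],[[0,0,-12],[0,0,0],1],[[0,0,-20],[0,0,0],1],[[0,0,-25],[0,0,0],1],[[0,0,-25],[0,0,0],1],[[0,0,-22],[0,0,0],1],[[0,0,-14],[0,0,0],1],[[0,0,-5],[0,0,0],1]]}}

```text
time: 13.75
position: [0.4611, 0.0645, 0.171]
tool_rot: [2.216, 2.225, 0.006]
ft_force: [1.1, -0.4, -1.0]
grip_width: 0.566
```

Call:
{"op": "arm_command", "data": {"motion": [[[-10,1,0],[0,0,0],1],[[-20,2,0],[0,0,0],1],[[-30,3,0],[0,0,0],1],[[-30,3,0],[0,0,0],1],[[-30,3,0],[0,0,0],1],[[-30,3,0],[0,0,0],1],[[-30,3,0],[0,0,0],1],[[-30,3,0],[0,0,0],1]]}}

```text
time: 14.42
position: [0.4803, -0.1478, 0.1671]
tool_rot: [-2.216, -2.224, 0.003]
ft_force: [-0.4, 0.5, -1.4]
grip_width: 0.564
```

Call:
{"op": "arm_command", "data": {"motion": [[[-30,3,0],[0,0,0],1],[[-30,3,0],[0,0,0],1],[[-30,3,0],[0,0,0],1],[[-25,2,0],[0,0,0],1],[[-15,1,0],[0,0,0],1],[[-10,1,0],[0,0,0],1],[[0,0,0],[0,0,0],1],[[0,0,0],[0,0,0],1]]}}

```text
time: 15.08
position: [0.4946, -0.2854, 0.1675]
tool_rot: [-2.217, -2.223, 0.002]
ft_force: [-0.4, 0.5, -2.7]
grip_width: 0.564
```

Call:
{"op": "arm_command", "data": {"motion": [[[0,0,0],[0,0,0],1],[[0,0,0],[0,0,0],1]]}}

```text
time: 15.25
position: [0.4957, -0.2839, 0.1682]
tool_rot: [-2.214, -2.228, -0.001]
ft_force: [0.0, 1.3, -1.7]
grip_width: 0.565
```

```bash
cat > held.py <<'E'
from h import *
import sys
s=ctrl.get_state()['position']; c=cam('wrist'); im,D=optics.get_image('wrist'); cv2.imwrite(f'pics/{sys.argv[1]}.png',im)
q=cloud(c,D)[150:290,200:440].reshape(-1,3)-s; r=float(sys.argv[2])
for z0,z1 in[(-.03,-.02),(-.02,-.01),(-.01,.005)]:
    t=q[(q[:,2]>z0)&(q[:,2]<z1)&(abs(q[:,0])<r)]
    if len(t): print(len(t),'front y',t[:,1].max().round(4),'-> axis dy',(t[:,1].max()-r).round(4))
E
python3 st.py; python3 held.py w5 .024
```

```text
t 15.25 pos [ 495.7 -283.9  168.2] turn needed deg [-0.01 -0.08  0.36] q7 0.67 F [ 0.   1.3 -1.7] grip 0.565
340 front y 0.022 -> axis dy -0.002
401 front y 0.0224 -> axis dy -0.0016
760 front y 0.0223 -> axis dy -0.0017
```

View pics/w5.png

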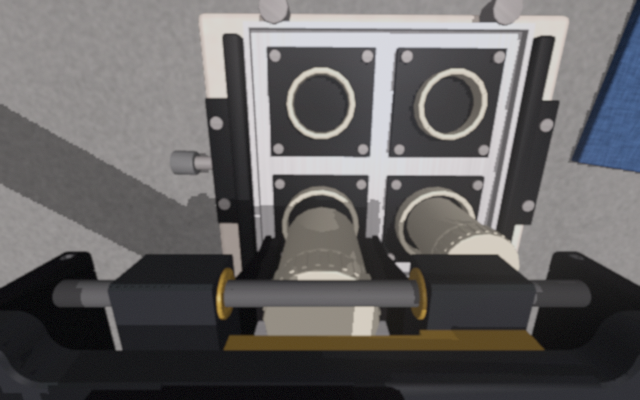

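The first jar stands in its collar at (440,235), and the second is over its own. Small correction, then lower.

Call:
{"op": "arm_command", "data": {"motion": [[[-6,-1,0],[0,0,0],1],[[-4,0,5],[0,0,0],1],[[0,0,12],[0,0,0],1],[[0,0,14],[0,0,0],1],[[0,0,12],[0,0,0],1],[[0,0,6],[0,0,0],1],[[0,0,0],[0,0,0],1],[[0,0,0],[0,0,0],1]]}}

```text
time: 15.97
position: [0.4942, -0.2956, 0.1191]
tool_rot: [-2.217, -2.225, 0.001]
ft_force: [-0.4, -0.1, -2.4]
grip_width: 0.566
```

```bash
python3 st.py
```

```text
t 15.97 pos [ 494.2 -295.6  119.1] turn needed deg [-0.06 -0.    0.22] q7 0.73 F [-0.4 -0.1 -2.4] grip 0.566
```

Target z is 107. Lower about 12 mm, then probe.

Call:
{"op": "arm_command", "data": {"motion": [[[0.5,0,4],[0,0,0],1],[[0,0,4],[0,0,0],1],[[0,0,2],[0,0,0],1],[[0,0,1],[0,0,0],1],[[0,0,0.5],[0,0,0],1],[[0,0,0],[0,0,0],1],[[0,0,0],[0,0,0],1],[[0,0,0],[0,0,0],1]]}}

```text
time: 16.63
position: [0.4946, -0.2952, 0.1082]
tool_rot: [2.217, 2.226, 0.0]
ft_force: [-0.7, 0.2, -1.5]
grip_width: 0.564
```

Call:
{"op": "arm_command", "data": {"motion": [[[0,0,0.5],[0,0,0],1],[[0,0,0.5],[0,0,0],1],[[0,0,0],[0,0,0],1],[[0,0,0],[0,0,0],1]]}}

```text
time: 16.97
position: [0.4946, -0.2952, 0.1072]
tool_rot: [2.217, 2.226, 0.0]
ft_force: [-0.5, 0.8, -1.2]
grip_width: 0.566
```

Call:
{"op": "arm_command", "data": {"motion": [[[0,0,0.5],[0,0,0],1],[[0,0,0.3],[0,0,0],1],[[0,0,0],[0,0,0],1],[[0,0,0],[0,0,0],1]]}}

```text
time: 17.3
position: [0.4947, -0.2953, 0.1071]
tool_rot: [2.217, 2.226, 0.001]
ft_force: [-2.5, 0.7, 4.9]
grip_width: 0.566
```

Seated: the force rose to 4.9 N at z 107, as expected. Release and lift.

Call:
{"op": "arm_command", "data": {"motion": [[[0,0,0],[0,0,0],0.4],[[0,0,0],[0,0,0],0.2],[[0,0,0],[0,0,0],0.05],[[0,0,0],[0,0,0],0.05],[[0,0,0],[0,0,0],0.05],[[0,0,0],[0,0,0],0.05]]}}

```text
time: 17.8
position: [0.4944, -0.2951, 0.1061]
tool_rot: [-2.217, -2.226, 0.0]
ft_force: [0.9, 0.2, 0.3]
grip_width: 0.885
```

Call:
{"op": "arm_command", "data": {"motion": [[[0,0,-5],[0,0,0],0],[[0,0,-12],[0,0,0],0],[[0,0,-18],[0,0,0],0],[[0,0,-20],[0,0,0],0],[[0,0,-20],[0,0,0],0],[[0,0,-20],[0,0,0],0],[[0,0,-12],[0,0,0],0],[[0,0,-5],[0,0,0],0]]}}

```text
time: 18.47
position: [0.4954, -0.2959, 0.2211]
tool_rot: [2.215, 2.223, 0.003]
ft_force: [1.5, -0.7, 0.3]
grip_width: 1.001
```

```bash
python3 st.py
```

```text
t 18.47 pos [ 495.4 -295.9  221.1] turn needed deg [0.23 0.06 0.22] q7 0.66 F [ 1.5 -0.7  0.3] grip 1.001
```

Call:
{"op": "arm_command", "data": {"motion": [[[15,5,0],[0,0,0],0],[[30,10,0],[0,0,0],0],[[35,12,0],[0,0,0],0],[[35,12,0],[0,0,0],0],[[35,12,0],[0,0,0],0],[[35,12,0],[0,0,0],0],[[35,12,0],[0,0,0],0],[[35,12,0],[0,0,0],0]]}}

```text
time: 19.13
position: [0.5803, -0.0378, 0.2178]
tool_rot: [-2.216, -2.226, 0.0]
ft_force: [0.7, -0.2, 0.4]
grip_width: 1.003
```

Call:
{"op": "arm_command", "data": {"motion": [[[30,10,0],[0,0,0],0],[[25,8,0],[0,0,0],0],[[15,5,0],[0,0,0],0],[[10,2,0],[0,0,0],0],[[0,0,0],[0,0,0],0],[[0,0,0],[0,0,0],0],[[0,0,0],[0,0,0],0]]}}

```text
time: 19.72
position: [0.6047, 0.0376, 0.2184]
tool_rot: [2.22, 2.222, -0.001]
ft_force: [0.6, -1.2, -0.0]
grip_width: 0.999
```

```bash
python3 st.py; python3 jar.py .605 .038 .069 w6
```

```text
t 19.72 pos [604.7  37.6 218.4] turn needed deg [-0.01  0.06  0.05] q7 0.05 F [ 0.6 -1.2 -0. ] grip 0.999
941 jar mid [0.6049 0.0392 0.0677] ext [0.036 0.036 0.009]
```

View pics/w6.png

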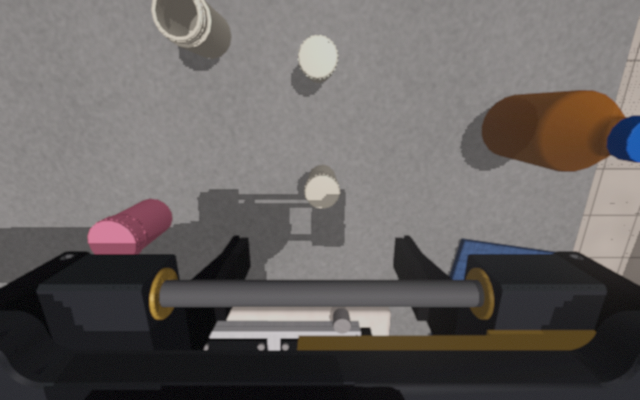

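The solid small cap is at (322,190), with the other small jar at (318,57). Descending to TCP z of about 36 mm.

Call:
{"op": "arm_command", "data": {"motion": [[[2,0,5],[0,0,0],0],[[0,0,25],[0,0,0],0],[[0,0,35],[0,0,0],0],[[0,0,35],[0,0,0],0],[[0,0,35],[0,0,0],0],[[0,0,27],[0,0,0],0],[[0,0,14],[0,0,0],0],[[0,0,6],[0,0,0],0]]}}

```text
time: 20.43
position: [0.6032, 0.0415, 0.0338]
tool_rot: [-2.217, -2.223, 0.006]
ft_force: [-0.6, -0.8, 0.7]
grip_width: 0.996
```

Call:
{"op": "arm_command", "data": {"motion": [[[0,0,0],[0,0,0],0.2],[[0,0,0],[0,0,0],0.4],[[0,0,0],[0,0,0],0.6],[[0,0,0],[0,0,0],1],[[0,0,0],[0,0,0],1],[[0,0,0],[0,0,0],1],[[0,0,0],[0,0,0],1],[[0,0,0],[0,0,0],1]], "force": 18}}

```text
time: 21.1
position: [0.6052, 0.0425, 0.0365]
tool_rot: [2.217, 2.226, 0.001]
ft_force: [0.1, 0.4, -0.2]
grip_width: 0.474
```

Call:
{"op": "arm_command", "data": {"motion": [[[0,0,0],[0,0,0],1],[[0,0,0],[0,0,0],1],[[0,0,0],[0,0,0],1]]}}

```text
time: 21.35
position: [0.6052, 0.0424, 0.0364]
tool_rot: [-2.217, -2.226, -0.0]
ft_force: [-0.2, 0.7, 0.4]
grip_width: 0.407
```

```bash
python3 st.py
```

```text
t 21.35 pos [605.2  42.4  36.4] turn needed deg [ 0.01 -0.01  0.24] q7 0.14 F [-0.2  0.7  0.4] grip 0.407
```

Call:
{"op": "arm_command", "data": {"motion": [[[0,0,-5],[0,0,0],1],[[0,0,-12],[0,0,0],1],[[0,0,-20],[0,0,0],1],[[0,0,-25],[0,0,0],1],[[0,0,-25],[0,0,0],1],[[0,0,-23],[0,0,0],1],[[0,0,-15],[0,0,0],1],[[0,0,-5],[0,0,0],1]]}}

```text
time: 22.02
position: [0.6068, 0.0421, 0.1702]
tool_rot: [2.215, 2.224, 0.008]
ft_force: [0.7, -0.5, -1.1]
grip_width: 0.406
```

Call:
{"op": "arm_command", "data": {"motion": [[[-10,0,0],[0,0,0],1],[[-20,-1,0],[0,0,0],1],[[-30,-2,0],[0,0,0],1],[[-30,-2,0],[0,0,0],1],[[-30,-2,0],[0,0,0],1],[[-30,-2,0],[0,0,0],1],[[-30,-2,0],[0,0,0],1],[[-25,0,0],[0,0,0],1]]}}

```text
time: 22.68
position: [0.5929, -0.1661, 0.1649]
tool_rot: [-2.219, -2.222, 0.004]
ft_force: [1.5, 0.3, -0.8]
grip_width: 0.406
```

Call:
{"op": "arm_command", "data": {"motion": [[[-18,0,0],[0,0,0],1],[[-10,0,0],[0,0,0],1],[[0,0,0],[0,0,0],1],[[0,0,0],[0,0,0],1],[[0,0,0],[0,0,0],1],[[0,0,0],[0,0,0],1]]}}

```text
time: 23.18
position: [0.5954, -0.1885, 0.1658]
tool_rot: [-2.213, -2.228, -0.001]
ft_force: [1.0, 0.2, -1.1]
grip_width: 0.405
```

```bash
python3 st.py; python3 held.py w7 .017
```

```text
t 23.18 pos [ 595.4 -188.5  165.8] turn needed deg [-0.02 -0.07  0.4 ] q7 0.49 F [ 1.   0.2 -1.1] grip 0.405
294 front y 0.0137 -> axis dy -0.0033
333 front y 0.0136 -> axis dy -0.0034
628 front y 0.0139 -> axis dy -0.0031
```

View pics/w7.png

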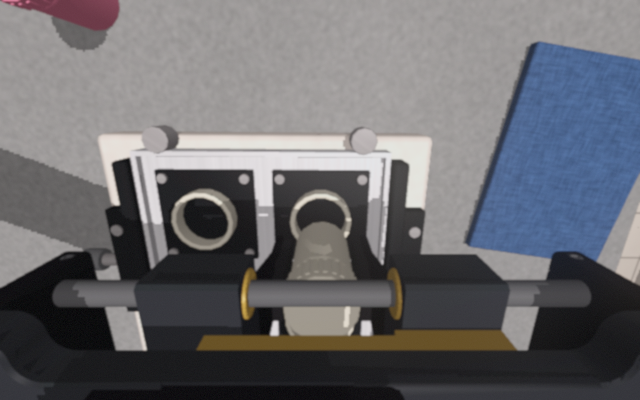

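Jar held upright, axis 3.2 mm short in y. Shift and lower.

Call:
{"op": "arm_command", "data": {"motion": [[[-3,-1,0],[0,0,0],1],[[-2,0,5],[0,0,0],1],[[0,0,12],[0,0,0],1],[[0,0,14],[0,0,0],1],[[0,0,12],[0,0,0],1],[[0,0,6],[0,0,0],1],[[0,0,0],[0,0,0],1],[[0,0,0],[0,0,0],1]]}}

```text
time: 23.9
position: [0.5937, -0.1956, 0.1164]
tool_rot: [-2.216, -2.225, 0.001]
ft_force: [-1.1, -0.4, -0.4]
grip_width: 0.404
```

```bash
python3 st.py
```

```text
t 23.9 pos [ 593.7 -195.6  116.4] turn needed deg [-0.08 -0.01  0.23] q7 0.53 F [-1.1 -0.4 -0.4] grip 0.404
```

Target z is 102.4, so 14 mm to go, plus 2 mm in y.

Call:
{"op": "arm_command", "data": {"motion": [[[2,0.5,0],[0,0,0],1],[[0,0,5],[0,0,0],1],[[0,0,4],[0,0,0],1],[[0,0,2],[0,0,0],1],[[0,0,1],[0,0,0],1],[[0,0,0.5],[0,0,0],1],[[0,0,0],[0,0,0],1],[[0,0,0],[0,0,0],1]]}}

```text
time: 24.57
position: [0.5947, -0.1938, 0.1049]
tool_rot: [2.217, 2.226, 0.0]
ft_force: [1.4, -0.6, -1.8]
grip_width: 0.406
```

Call:
{"op": "arm_command", "data": {"motion": [[[0,0,0.5],[0,0,0],1],[[0,0,0.5],[0,0,0],1],[[0,0,0],[0,0,0],1],[[0,0,0],[0,0,0],1]]}}

```text
time: 24.9
position: [0.5946, -0.1937, 0.1038]
tool_rot: [2.217, 2.226, 0.0]
ft_force: [1.3, -0.5, -0.7]
grip_width: 0.406
```

Call:
{"op": "arm_command", "data": {"motion": [[[0,0,0.5],[0,0,0],1],[[0,0,0.5],[0,0,0],1],[[0,0,0],[0,0,0],1],[[0,0,0],[0,0,0],1]]}}

```text
time: 25.23
position: [0.5945, -0.1936, 0.1027]
tool_rot: [-2.217, -2.226, -0.0]
ft_force: [-0.1, 0.3, -0.9]
grip_width: 0.404
```

Call:
{"op": "arm_command", "data": {"motion": [[[0,0,0.5],[0,0,0],1],[[0,0,0.3],[0,0,0],1],[[0,0,0],[0,0,0],1],[[0,0,0],[0,0,0],1]]}}

```text
time: 25.57
position: [0.5947, -0.1938, 0.1024]
tool_rot: [2.217, 2.226, 0.001]
ft_force: [-0.8, 0.8, 2.5]
grip_width: 0.405
```

Contact at z 102.4, as predicted. Release and lift.

Call:
{"op": "arm_command", "data": {"motion": [[[0,0,0],[0,0,0],0.5],[[0,0,0],[0,0,0],0.3],[[0,0,0],[0,0,0],0.1],[[0,0,0],[0,0,0],0.05],[[0,0,0],[0,0,0],0.05],[[0,0,0],[0,0,0],0.05]]}}

```text
time: 26.07
position: [0.5945, -0.1937, 0.1019]
tool_rot: [-2.217, -2.226, -0.0]
ft_force: [0.4, 0.3, -0.3]
grip_width: 0.778
```

Call:
{"op": "arm_command", "data": {"motion": [[[0,0,-5],[0,0,0],0],[[0,0,-12],[0,0,0],0],[[0,0,-18],[0,0,0],0],[[0,0,-20],[0,0,0],0],[[0,0,-20],[0,0,0],0],[[0,0,-20],[0,0,0],0],[[0,0,-15],[0,0,0],0],[[0,0,-7],[0,0,0],0]]}}

```text
time: 26.73
position: [0.5957, -0.1945, 0.2227]
tool_rot: [2.215, 2.223, 0.004]
ft_force: [-0.1, -0.9, 0.3]
grip_width: 1.001
```

```bash
python3 st.py
```

```text
t 26.73 pos [ 595.7 -194.5  222.7] turn needed deg [0.27 0.04 0.22] q7 0.47 F [-0.1 -0.9  0.3] grip 1.001
```

Call:
{"op": "arm_command", "data": {"motion": [[[15,0,0],[0,0,0],0],[[30,0,0],[0,0,0],0],[[36,0,0],[0,0,0],0],[[36,1,0],[0,0,0],0],[[36,1,0],[0,0,0],0],[[36,1,0],[0,0,0],0],[[36,1,0],[0,0,0],0],[[36,1,0],[0,0,0],0]]}}

```text
time: 27.4
position: [0.5982, 0.069, 0.2194]
tool_rot: [-2.217, -2.226, -0.001]
ft_force: [0.3, -0.8, -0.3]
grip_width: 1.001
```

Call:
{"op": "arm_command", "data": {"motion": [[[36,0,0],[0,0,0],0],[[30,0,0],[0,0,0],0],[[20,0,0],[0,0,0],0],[[10,0,0],[0,0,0],0],[[0,0,0],[0,0,0],0],[[0,0,0],[0,0,0],0],[[0,0,0],[0,0,0],0]]}}

```text
time: 27.98
position: [0.5984, 0.1605, 0.2192]
tool_rot: [2.22, 2.222, -0.001]
ft_force: [0.3, -0.2, 0.0]
grip_width: 1.003
```

```bash
python3 st.py; python3 jar.py .6005 .165 .069 w8
```

```text
t 27.98 pos [598.4 160.5 219.2] turn needed deg [0.02 0.07 0.05] q7 -0.16 F [ 0.3 -0.2  0. ] grip 1.003
958 jar mid [0.6009 0.1669 0.0677] ext [0.036 0.036 0.009]
```

View pics/w8.png

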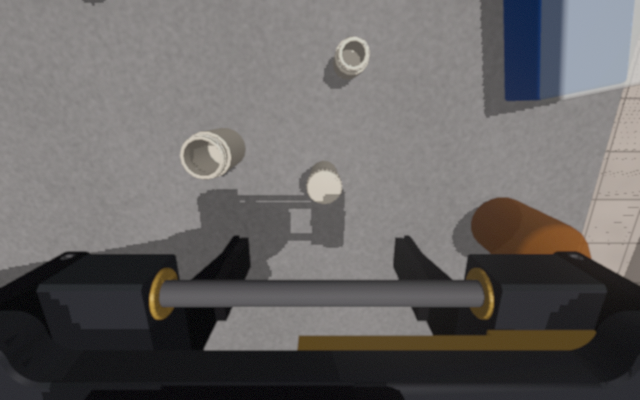

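The small capped jar is at (323,186); the open jars at (206,155) and (352,56) are clear. Descend.

Call:
{"op": "arm_command", "data": {"motion": [[[4,2,5],[0,0,0],0],[[0,0,25],[0,0,0],0],[[0,0,35],[0,0,0],0],[[0,0,35],[0,0,0],0],[[0,0,35],[0,0,0],0],[[0,0,27],[0,0,0],0],[[0,0,14],[0,0,0],0],[[0,0,6],[0,0,0],0]]}}

```text
time: 28.7
position: [0.5986, 0.166, 0.0343]
tool_rot: [-2.217, -2.224, 0.006]
ft_force: [-0.9, -0.7, 0.3]
grip_width: 1.002
```

Call:
{"op": "arm_command", "data": {"motion": [[[0,0,0],[0,0,0],0],[[0,0,0],[0,0,0],0],[[0,0,0],[0,0,0],0]]}}

```text
time: 28.95
position: [0.6018, 0.1676, 0.0391]
tool_rot: [2.216, 2.225, 0.005]
ft_force: [-0.0, 0.6, -0.3]
grip_width: 1.001
```

Call:
{"op": "arm_command", "data": {"motion": [[[0,0,2],[0,0,0],0.2],[[0,0,0],[0,0,0],0.4],[[0,0,0],[0,0,0],0.6],[[0,0,0],[0,0,0],1],[[0,0,0],[0,0,0],1],[[0,0,0],[0,0,0],1],[[0,0,0],[0,0,0],1],[[0,0,0],[0,0,0],1]], "force": 18}}

```text
time: 29.62
position: [0.6001, 0.1673, 0.035]
tool_rot: [-2.217, -2.226, -0.0]
ft_force: [-0.3, -0.1, -0.9]
grip_width: 0.477
```

Call:
{"op": "arm_command", "data": {"motion": [[[0,0,0],[0,0,0],1],[[0,0,0],[0,0,0],1],[[0,0,0],[0,0,0],1]]}}

```text
time: 29.87
position: [0.6001, 0.1673, 0.035]
tool_rot: [2.217, 2.226, 0.0]
ft_force: [-0.0, 0.2, -0.4]
grip_width: 0.406
```

```bash
python3 st.py
```

```text
t 29.87 pos [600.1 167.3  35. ] turn needed deg [ 0.   -0.    0.23] q7 -0.07 F [-0.   0.2 -0.4] grip 0.406
```

Call:
{"op": "arm_command", "data": {"motion": [[[0,0,-5],[0,0,0],1],[[0,0,-12],[0,0,0],1],[[0,0,-20],[0,0,0],1],[[0,0,-25],[0,0,0],1],[[0,0,-25],[0,0,0],1],[[0,0,-23],[0,0,0],1],[[0,0,-15],[0,0,0],1],[[0,0,-6],[0,0,0],1]]}}

```text
time: 30.53
position: [0.6018, 0.1675, 0.1701]
tool_rot: [2.216, 2.224, 0.008]
ft_force: [-0.4, 0.3, -1.3]
grip_width: 0.402
```

Call:
{"op": "arm_command", "data": {"motion": [[[-10,-2,0],[0,0,0],1],[[-20,-5,0],[0,0,0],1],[[-30,-9,0],[0,0,0],1],[[-30,-9,0],[0,0,0],1],[[-30,-9,0],[0,0,0],1],[[-30,-9,0],[0,0,0],1],[[-30,-9,0],[0,0,0],1],[[-30,-9,0],[0,0,0],1]]}}

```text
time: 31.2
position: [0.537, -0.0465, 0.1643]
tool_rot: [-2.218, -2.222, 0.004]
ft_force: [0.4, -0.5, -0.2]
grip_width: 0.409
```

Call:
{"op": "arm_command", "data": {"motion": [[[-30,-9,0],[0,0,0],1],[[-30,-9,0],[0,0,0],1],[[-30,-9,0],[0,0,0],1],[[-25,-8,0],[0,0,0],1],[[-20,-6,0],[0,0,0],1],[[-12,-3,0],[0,0,0],1],[[0,0,0],[0,0,0],1],[[0,0,0],[0,0,0],1]]}}

```text
time: 31.87
position: [0.4945, -0.1913, 0.1648]
tool_rot: [-2.219, -2.221, 0.002]
ft_force: [0.7, 1.1, -0.9]
grip_width: 0.403
```

Call:
{"op": "arm_command", "data": {"motion": [[[0,0,0],[0,0,0],1],[[0,0,0],[0,0,0],1]]}}

```text
time: 32.03
position: [0.4964, -0.1888, 0.1654]
tool_rot: [-2.214, -2.227, 0.0]
ft_force: [0.4, 0.1, -0.9]
grip_width: 0.405
```

```bash
python3 st.py; python3 held.py w9 .017
```

```text
t 32.03 pos [ 496.4 -188.8  165.4] turn needed deg [-0.05 -0.04  0.34] q7 0.43 F [ 0.4  0.1 -0.9] grip 0.405
272 front y 0.0164 -> axis dy -0.0006
326 front y 0.0164 -> axis dy -0.0006
612 front y 0.0164 -> axis dy -0.0006
```

View pics/w9.png

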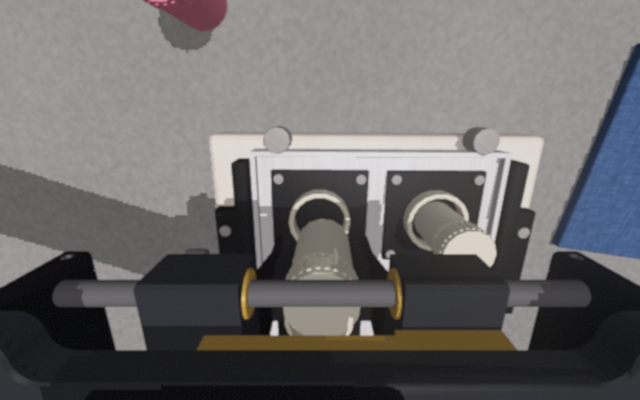

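The third jar stands in its holder at (440,235), and the fourth is ready over its collar.

Call:
{"op": "arm_command", "data": {"motion": [[[-3,-1,0],[0,0,0],1],[[-2.5,0,5],[0,0,0],1],[[0,0,12],[0,0,0],1],[[0,0,14],[0,0,0],1],[[0,0,12],[0,0,0],1],[[0,0,6],[0,0,0],1],[[0,0,0],[0,0,0],1],[[0,0,0],[0,0,0],1]]}}

```text
time: 32.75
position: [0.4953, -0.1957, 0.1165]
tool_rot: [-2.217, -2.225, 0.001]
ft_force: [-0.2, 0.7, 0.2]
grip_width: 0.403
```

```bash
python3 st.py
```

```text
t 32.75 pos [ 495.3 -195.7  116.5] turn needed deg [-0.06  0.01  0.23] q7 0.5 F [-0.2  0.7  0.2] grip 0.403
```

Call:
{"op": "arm_command", "data": {"motion": [[[-0.5,-1,2],[0,0,0],1],[[0,0,5],[0,0,0],1],[[0,0,4],[0,0,0],1],[[0,0,2],[0,0,0],1],[[0,0,1],[0,0,0],1],[[0,0,0],[0,0,0],1],[[0,0,0],[0,0,0],1],[[0,0,0],[0,0,0],1]]}}

```text
time: 33.42
position: [0.4947, -0.1962, 0.1031]
tool_rot: [2.217, 2.226, 0.0]
ft_force: [-0.5, 0.1, -0.3]
grip_width: 0.407
```

Call:
{"op": "arm_command", "data": {"motion": [[[0,0,0.5],[0,0,0],1],[[0,0,0.5],[0,0,0],1],[[0,0,0],[0,0,0],1],[[0,0,0],[0,0,0],1]]}}

```text
time: 33.75
position: [0.4946, -0.1961, 0.1019]
tool_rot: [-2.217, -2.226, -0.0]
ft_force: [-0.1, -0.1, -1.1]
grip_width: 0.409
```

Call:
{"op": "arm_command", "data": {"motion": [[[0,0,0.5],[0,0,0],1],[[0,0,0.5],[0,0,0],1],[[0,0,0],[0,0,0],1],[[0,0,0],[0,0,0],1]]}}

```text
time: 34.08
position: [0.4946, -0.1961, 0.1009]
tool_rot: [-2.217, -2.226, -0.0]
ft_force: [0.0, 0.1, -1.1]
grip_width: 0.409
```

Call:
{"op": "arm_command", "data": {"motion": [[[0,0,0.3],[0,0,0],1],[[0,0,0.3],[0,0,0],1],[[0,0,0],[0,0,0],1],[[0,0,0],[0,0,0],1]]}}

```text
time: 34.42
position: [0.4947, -0.1963, 0.1008]
tool_rot: [2.217, 2.226, 0.001]
ft_force: [-2.0, -0.2, 4.9]
grip_width: 0.406
```

Seated. Release, lift and back off for the last checks.

Call:
{"op": "arm_command", "data": {"motion": [[[0,0,0],[0,0,0],0.5],[[0,0,0],[0,0,0],0.3],[[0,0,0],[0,0,0],0.1],[[0,0,0],[0,0,0],0.05],[[0,0,0],[0,0,0],0.05],[[0,0,0],[0,0,0],0.05]]}}

```text
time: 34.92
position: [0.4945, -0.196, 0.1002]
tool_rot: [-2.217, -2.226, 0.0]
ft_force: [0.9, 1.2, -0.8]
grip_width: 0.775
```

Call:
{"op": "arm_command", "data": {"motion": [[[0,0,-5],[0,0,0],0],[[0,0,-12],[0,0,0],0],[[0,0,-18],[0,0,0],0],[[0,0,-20],[0,0,0],0],[[0,0,-22],[0,0,0],0],[[0,0,-22],[0,0,0],0],[[0,0,-22],[0,0,0],0],[[0,0,-12],[0,0,0],0]]}}

```text
time: 35.58
position: [0.4956, -0.1969, 0.237]
tool_rot: [2.215, 2.223, 0.005]
ft_force: [0.2, 1.2, 0.4]
grip_width: 0.999
```

Call:
{"op": "arm_command", "data": {"motion": [[[15,0,0],[0,0,0],0],[[30,0,0],[0,0,0],0],[[35,0,0],[0,0,0],0],[[35,0,0],[0,0,0],0],[[35,0,0],[0,0,0],0],[[35,0,0],[0,0,0],0],[[20,0,0],[0,0,0],0],[[10,0,0],[0,0,0],0]]}}

```text
time: 36.25
position: [0.4934, 0.0226, 0.2336]
tool_rot: [-2.211, -2.231, -0.001]
ft_force: [0.2, -0.9, -1.2]
grip_width: 1.002
```

Call:
{"op": "arm_command", "data": {"motion": [[[0,0,0],[0,0,0],0],[[0,0,0],[0,0,0],0],[[0,0,0],[0,0,0],0]]}}

```text
time: 36.5
position: [0.4938, 0.0166, 0.2335]
tool_rot: [2.22, 2.222, -0.0]
ft_force: [-0.1, -0.3, -0.2]
grip_width: 1.0
```

```bash
python3 st.py
python3 - <<'E'
from h import *
c=cam('top'); im,D=optics.get_image('top'); P=cloud(c,D)
cv2.imwrite('pics/t9.png',im)
for x,y,z in [(.4945,-.197,.136),(.5942,-.197,.136),(.4945,-.2965,.15),(.5942,-.2965,.15),(.482,.1975,.078),(.6287,.292,.064)]:
    q=P.reshape(-1,3); q=q[(np.hypot(q[:,0]-x,q[:,1]-y)<.045)&(q[:,2]>z-.008)&(q[:,2]<z+.012)]
    print((x,y,z),len(q),len(q) and (((q.max(0)+q.min(0))/2)[:2].round(4),'ztop',np.median(q[:,2]).round(4),np.ptp(q,axis=0).round(3)))
im,D=optics.get_image('side'); cv2.imwrite('pics/s9.png',im)
E
```

```text
t 36.5 pos [493.8  16.6 233.5] turn needed deg [0.01 0.04 0.06] q7 -0.1 F [-0.1 -0.3 -0.2] grip 1.0
(0.4945, -0.197, 0.136) 252 (array([ 0.4955, -0.1987]), 'ztop', np.float64(0.1359), array([0.037, 0.037, 0.011]))
(0.5942, -0.197, 0.136) 245 (array([ 0.5952, -0.1988]), 'ztop', np.float64(0.1361), array([0.038, 0.036, 0.012]))
(0.4945, -0.2965, 0.15) 486 (array([ 0.4946, -0.2993]), 'ztop', np.float64(0.1501), array([0.05 , 0.051, 0.013]))
(0.5942, -0.2965, 0.15) 466 (array([ 0.5957, -0.2973]), 'ztop', np.float64(0.1502), array([0.05 , 0.05 , 0.014]))
(0.482, 0.1975, 0.078) 125 (array([0.4823, 0.1962]), 'ztop', np.float64(0.0781), array([0.041, 0.042, 0.013]))
(0.6287, 0.292, 0.064) 90 (array([0.6289, 0.2901]), 'ztop', np.float64(0.0638), array([0.03 , 0.028, 0.015]))
```

View pics/t9.png

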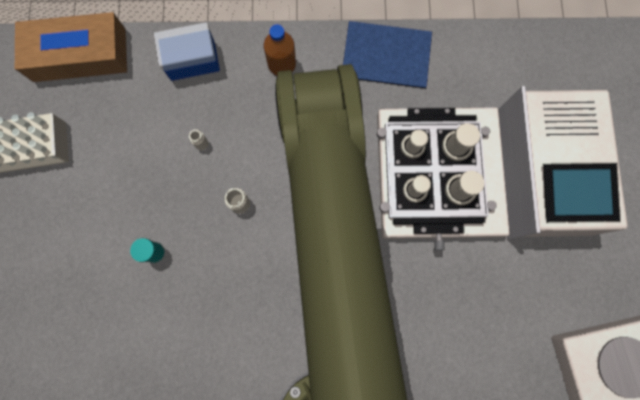

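View pics/s9.png

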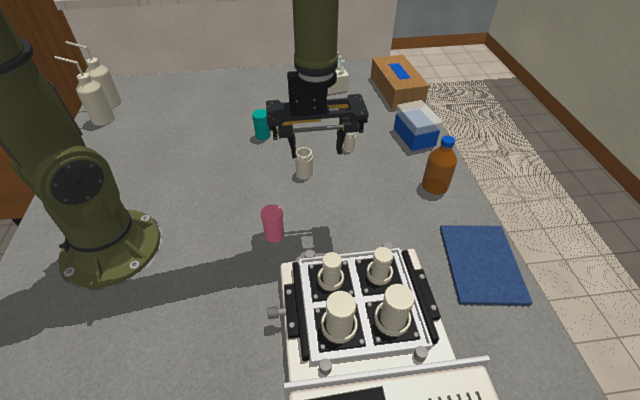

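All four jars stand upright in their holders, with tops at 136 mm (small) and 150 mm (large). That is exactly seat height plus jar height. The open and coloured jars haven't moved.

```bash
python3 -c "
from bench import ctrl
print(ctrl.close_job())"
```

```text
the job is handed in; nothing more can be done
None
```

All four capped jars are on the shaker: both large jars in the large holders and both small jars in the small ones. I lowered each until it touched the seat and then released it. I handed the job in at about 37 s of the 122 s allowed.

- **Seating:** the last top view put the cap tops at 136 mm (small) and 150 mm (large) above the bench, which is exactly seat height plus jar height. The side view shows all four standing upright in their collars.
- **Other jars:** the two open jars measure within 1 mm of where they started. The turquoise and pink jars look undisturbed: turquoise in both last views, pink only in the side view because the arm hides it from above.
- **Forces and clearance:** the wrist-force readings I saw stayed below about 6 N, and the gripper is open and clear of everything.
- **Disagreement:** the top camera placed things up to about 3.5 mm differently from the wrist camera and the arm's own readings. I used the wrist camera to aim the grasps, and the difference was within the 5 mm of play around each jar. No check failed.

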